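Sort salvaged components into trays on the rework bench

ROBOT

A 6-joint arm with a two-finger parallel gripper is mounted at the origin on the work surface. World frame = base frame: x ahead of the robot, y to its left, z up, the work surface at z = 0. Lengths are in mm, angles in rad, forces in N, time in s.
With the tool pointing down it reaches from about 400 to 925 mm from the base axis. Payload 12.5 kg.
Tool frame: the origin (TCP) lies at the centre of the arm's flange, where the gripper is bolted on; the fingertips stand 190 mm ahead of it and the grasp point (between the pads) lies 171 mm ahead of it; z points along the fingers, y is the line along which they close (so a half turn about z gives the same grasp; the last joint's range is limited). The gripper opens to 95 mm and grips with 3 to 60 N. Pads are 20 mm wide; open, the fingers measure 119 mm over their backs; the gripper's body (75 mm by 180 mm) begins 59 mm behind the grasp point.
Start: joints at [-1.414, 0.491, 1.559, -0, 1.092, -0.106], TCP at [162.386, -603.536, 404.761] pointing down, gripper open.
Joint ranges: [-3.1, 3.1], [-0.84, 2.19], [0.05, 2.79], [-1.13, 4.28], [0.06, 2.93], [-2.69, 2.69]. Speed limits (rad/s): [2.22, 2.22, 2.79, 3.14, 3.14, 3.14].

INTERFACE

Orientations are given as [roll, pitch, yaw] about the fixed x, y, z axes, in that order (R = Rz(yaw) Ry(pitch) Rx(roll)).
In Python, from cell import env, read_camera, search_frame, cut_out gives the robot as it stands. The module is installed in compiled form; this text tells all that it offers.
- The arm moves only by the tool move_arm, never from a script. Its argument "commands" is a list of rows, each a list of 3 entries, a list of its own where there are three numbers: the shift along the world's x, y, z normalised to -1 to 1, where 1 is 0.03 m, then the turn about the world's z normalised to -1 to 1, where 1 is 0.08 rad, then the opening, from -1 (shut) to 1 (fully open), so that 0 is half open. A call has 1 to 20 rows; each row shifts and turns the commanded pose from where the row before left it; what a row does not reach is not made up. A row lasts 1/12 s, in which the tool goes at most 41.7 mm and 7.16 degrees, less where a joint would pass 70% of its speed; a pose out of reach is approached as far as the arm can. A call with a number of a shift or a turn outside -1 to 1 is refused whole. A call with a gripper value outside its range is refused whole. The fingers move at their own pace and stop on an object; the grip force is fixed at half the most. Time passes only in rows, so rows that do not move let the fingers close. It gives the time, the measured TCP pose, the force, the opening and the grip force at its end, in the units of the state.
- env.state(): the state, without advancing time (a new reading comes with each control period).
- read_camera(name): name is "scene" or "top" or "wrist"; returns a dict with "image" (480x640x3 uint8, red, green, blue), "fx", "fy", "cx", "cy" (pixels), "D" ([k1, k2, p1, p2, k3] as OpenCV has them; the pictures are not rectified), "rvec" (rotation vector, rad) and "tvec" (3), from world to camera coordinates, as OpenCV has them. Camera axes: x right, y down, z forward; pixel columns grow to the right and rows downward; lengths in mm; the calibration is good to about 2 mm. A picture is of the moment at which its call begins. There is no depth.
- env.job_done(): hands the job in; it is judged then, once.
Trained networks look in a picture, given as the dict that the camera call returned (one of the last four; its "shot" number tells which), for a name from the list of things; names that differ only in an ending like _2 or _b are one class to them, and where a whole thing is asked for, a point or a joint stands for the part that bears it (a point fixed in the world has none). Each returns a list of dicts, best first, with "confidence" (0 to 1); they miss things now and then, are a little off and sometimes report something else, mostly with a low value. They report only what shows in the picture. A call takes as long as a camera call. They do not tell look-alikes from the thing itself.
- search_frame(thing, picture): "at" ([column, row] in pixels, amid what is visible of it).
- cut_out(thing, picture): "region" (480x640 bool, what is visible of it) and "at" ([column, row] in pixels, amid what is visible of it).
The state is a dict: "t": time; "joints": joint angles; "qvel": joint speeds; "tau": joint torques, N m; "eef_pos": TCP position; "tcp_rot": TCP orientation; "ft_force": force on the tool from outside, world axes, zero at the start; "moment": the same for the moment, N m; "opening": opening from 0.0 (shut) to 1.0 (fully open); "grip_force": force on a finger pad.
Only numpy, scipy, OpenCV 4.12 (cv2) and the standard library are available. Lean on these libraries where they do the work, as an engineer would, in place of code of your own. Each camera call takes 0.05 s, during which the arm holds its last target. There are 200 camera calls.

TASK

Sort the loose components on the bench into the trays: both black capacitors into the blue tray, both white relays into the yellow tray and the silver heat sink into the red tray. Each part stands upright on the floor of a bay, only one part to a bay; set the parts down rather than dropping them, and leave the green circuit board where it lies.

Things in the scene. Friction and masses are not known exactly. Their poses are not given: they have to be found in the camera images.
- cap_a: electrolytic capacitor: standing black cylinder 30 mm in diameter, 45 mm tall, with a silver top marked by a dark cross, 45 g or so. Origin: centre of the underside, z up along its axis. Interchangeable with the other capacitor.
- cap_b: electrolytic capacitor: standing black cylinder 30 mm in diameter, 45 mm tall, with a silver top marked by a dark cross, 45 g or so. Origin: centre of the underside, z up along its axis. Interchangeable with the other capacitor.
- relay_a: power relay: white block on a black base with a copper-coloured mark on top, 28 (its x) x 36 (its y) x 36 mm tall, 50 g or so. Origin: centre of the underside, z up. Interchangeable with the other relay.
- relay_b: power relay: white block on a black base with a copper-coloured mark on top, 28 (its x) x 36 (its y) x 36 mm tall, 50 g or so. Origin: centre of the underside, z up. Interchangeable with the other relay.
- heatsink: silver finned aluminium heat sink, 26 (its x) x 40 (its y) x 32 mm tall, six upright fins on a spine along y; grip it across x, on the fin ends. 55 g or so. Origin: centre of the underside, z up.
- tray_blue: blue injection-moulded open tray, fixed to the bench, 113 (its x) x 132 (its y) x 28 mm high, walls and floor 4 mm. A middle wall of full height along its x axis divides it into two equal bays, each 60 (y) x 105 (x) mm inside, centred at y = +33 mm and y = -33 mm of the tray. Origin: centre of the underside; z up; stands at any of three places and slightly turned. For the capacitors.
- tray_yellow: yellow injection-moulded open tray, fixed to the bench, 113 (its x) x 132 (its y) x 28 mm high, walls and floor 4 mm. A middle wall of full height along its x axis divides it into two equal bays, each 60 (y) x 105 (x) mm inside, centred at y = +33 mm and y = -33 mm of the tray. Origin: centre of the underside; z up; stands at any of three places and slightly turned. For the relays.
- tray_red: red injection-moulded open tray, fixed to the bench, 113 (its x) x 132 (its y) x 28 mm high, walls and floor 4 mm. A middle wall of full height along its x axis divides it into two equal bays, each 60 (y) x 105 (x) mm inside, centred at y = +33 mm and y = -33 mm of the tray. Origin: centre of the underside; z up; stands at any of three places and slightly turned. For the heat sink.
- board: green populated circuit board, 90 (x) x 130 (y) mm, lying loose on four 12 mm standoffs, about 23 mm high over all, behind the parts to the left or to the right. Not to be disturbed. Origin: centre of its underside, at the feet of the standoffs.
Mind the look-alikes: they are no part of the job. There is more than one size of the tray_blue; the job needs the smaller.

How it is judged (in metres and radians):
At the end, for the whole second after the job is handed in: Each part in its kind's tray, upright (0.15 rad), underside under 10 mm above the tray's; within 46 mm (x) and 58 mm (y) of the tray's centre and over 10 mm in y from it; two of a kind in different bays; all at rest; board within 15 mm of its start (x of cap_a in the frame of tray_blue between -0.046 and 0.046 m and y of cap_a in the frame of tray_blue between -0.058 and 0.058 m and z of cap_a in the frame of tray_blue between 0 and 0.01 m and angle between each of cap_a, cap_b, relay_a, relay_b, heatsink's own z axis and vertical below 0.15 rad and linear speed of each of cap_a, cap_b, relay_a, relay_b, heatsink below 0.02 m/s and angular speed of each of cap_a, cap_b, relay_a, relay_b, heatsink below 0.2 rad/s and x of cap_b in the frame of tray_blue between -0.046 and 0.046 m and y of cap_b in the frame of tray_blue between -0.058 and 0.058 m and z of cap_b in the frame of tray_blue between 0 and 0.01 m and ((y of cap_a in the frame of tray_blue above 0.01 m and y of cap_b in the frame of tray_blue below -0.01 m) or (y of cap_a in the frame of tray_blue below -0.01 m and y of cap_b in the frame of tray_blue above 0.01 m)) and x of relay_a in the frame of tray_yellow between -0.046 and 0.046 m and y of relay_a in the frame of tray_yellow between -0.058 and 0.058 m and z of relay_a in the frame of tray_yellow between 0 and 0.01 m and x of relay_b in the frame of tray_yellow between -0.046 and 0.046 m and y of relay_b in the frame of tray_yellow between -0.058 and 0.058 m and z of relay_b in the frame of tray_yellow between 0 and 0.01 m and ((y of relay_a in the frame of tray_yellow above 0.01 m and y of relay_b in the frame of tray_yellow below -0.01 m) or (y of relay_a in the frame of tray_yellow below -0.01 m and y of relay_b in the frame of tray_yellow above 0.01 m)) and x of heatsink in the frame of tray_red between -0.046 and 0.046 m and y of heatsink in the frame of tray_red between -0.058 and 0.058 m and z of heatsink in the frame of tray_red between 0 and 0.01 m and (y of heatsink in the frame of tray_red above 0.01 m or y of heatsink in the frame of tray_red below -0.01 m) and distance of board from where it was at the start of the episode below 0.015 m); the robot touches nothing.
It fails at once if the circuit board is shifted by more than 15 mm (distance of board from where it was at the start of the episode above 0.015 m).
It fails at once if a part is dropped or thrown: out of the fingers it moves faster than 0.8 m/s (a fall of about 30 mm) ((linear speed of cap_a above 0.8 m/s and contact force between the fingers and cap_a below 0.05 N) or (linear speed of cap_b above 0.8 m/s and contact force between the fingers and cap_b below 0.05 N) or (linear speed of relay_a above 0.8 m/s and contact force between the fingers and relay_a below 0.05 N) or (linear speed of relay_b above 0.8 m/s and contact force between the fingers and relay_b below 0.05 N) or (linear speed of heatsink above 0.8 m/s and contact force between the fingers and heatsink below 0.05 N)).
It also fails if it takes over 109 s, if anything falls off the work surface, if the arm or the gripper's body presses on something with over 40 N, if the wrist force passes 120 N, or if a joint passes its speed limit or range.

## Working session

There is one attempt and no reset: what is moved stays moved. The work goes in short steps, Python scripts to look and compute and a tool call to move; the robot and the scene stay as the last step left them, time stands still between calls to the robot, and variables do not carry over. Pictures are saved under pics/ and viewed, at most 14 in all, crops included, and the job is handed in when it is done.

Besides the shell and the picture viewer there is one more tool, called as a command line: name --argument value ..., lists and objects as JSON in quotes. move_arm: Moves the arm, as the interface text tells. Its arguments: {"type":"object","properties":{"commands":{"type":"array","items":{"type":"array"}}},"required":["commands"]}

```bash
mkdir -p pics; cat > h.py <<'E'
import numpy as np, cv2
from cell import env, read_camera, search_frame, cut_out
def save(p,name): cv2.imwrite('pics/'+name+'.png', cv2.cvtColor(p['image'],cv2.COLOR_RGB2BGR))
def unproj(p,uv,z):
    K=np.array([[p['fx'],0,p['cx']],[0,p['fy'],p['cy']],[0,0,1.]])
    n=cv2.undistortPoints(np.array(uv,float).reshape(-1,1,2),K,np.array(p['D'],float)).reshape(-1,2)
    R=cv2.Rodrigues(np.array(p['rvec'],float))[0]; t=np.array(p['tvec'],float).ravel()
    c=-R.T@t; d=np.c_[n,np.ones(len(n))]@R
    return (c+d*((np.asarray(z)-c[2])/d[:,2])[:,None])[:,:2]
E
python3 - <<'E'
from h import *
for c in ['top','scene','wrist']:
    p=read_camera(c); save(p,c+'0')
    R=cv2.Rodrigues(np.array(p['rvec'],float))[0]; print(c,(-R.T@np.array(p['tvec']).ravel()).round())
    if c=='top':
        for n in ['cap_a','relay_a','heatsink','tray_blue','tray_yellow','tray_red','board']:
            for r in cut_out(n,p):
                print(n,round(r['confidence'],2),np.round(r['at']),r['region'].sum(),unproj(p,r['at'],30).round())
s=env.state();print(s)
E
```

```text
top [419.  15. 961.]
cap_a 0.72 [228. 187.] 206 [[595. 169.]]
cap_a 0.64 [231. 253.] 211 [[453. 165.]]
relay_a 0.78 [392. 249.] 262 [[ 453. -177.]]
relay_a 0.74 [384. 186.] 289 [[ 589. -167.]]
heatsink 0.47 [306. 238.] 110 [[480.   5.]]
tray_blue 0.76 [153. 246.] 3601 [[472. 327.]]
tray_blue 0.66 [145. 352.] 7555 [[254. 344.]]
tray_yellow 0.79 [305. 163.] 3351 [[644.   4.]]
tray_yellow 0.34 [151. 243.] 3604 [[480. 332.]]
tray_red 0.95 [472. 239.] 3352 [[ 471. -349.]]
board 0.64 [430. 134.] 2336 [[ 703. -271.]]
scene [1081.  -56.  802.]
wrist [ 244. -581.  385.]
{'t': 0.5, 'joints': array([-1.41356229e+00,  4.90914297e-01,  1.55893071e+00, -1.64051360e-05,
        1.09168390e+00, -1.05617336e-01]), 'qvel': array([-0.0010108 , -0.00026618, -0.00158387, -0.00073313, -0.00104861,
       -0.00059258]), 'tau': array([-1.31421868e-03, -6.12053132e+01, -2.58285856e+01,  6.92567811e-02,
        4.48311784e-02, -3.52505378e-05]), 'eef_pos': array([ 162.40637461, -603.52500055,  404.74146544]), 'tcp_rot': array([3.14153080e+00, 2.11973754e-05, 2.62858933e-01]), 'ft_force': array([-0.07221763,  0.52495527, -0.07574079]), 'moment': array([ 0.03351463, -0.02366166,  0.00503473]), 'grip_force': 0.0, 'opening': 0.9972952618514859}
```

View pics/top0.png

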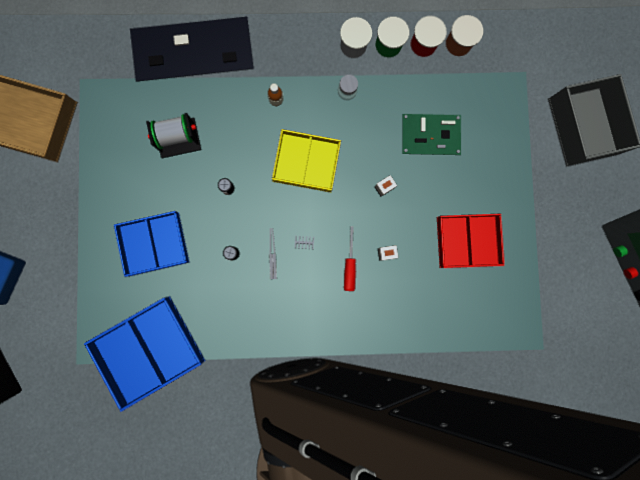

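View pics/scene0.png

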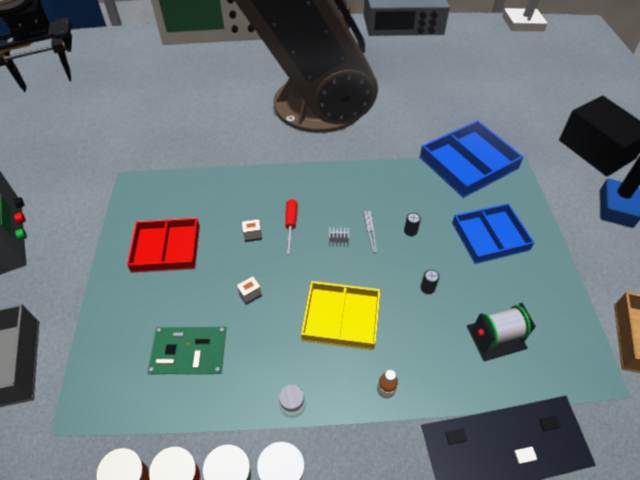

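```bash
cat >> h.py <<'E'
from scipy.optimize import minimize
DIM={'cap_a':(30,30,45),'relay_a':(28,36,36),'heatsink':(26,40,32),'tray_blue':(113,132,28),'tray_yellow':(113,132,28),'tray_red':(113,132,28),'board':(90,130,23)}
def fit(p,name,mask,xy,yaws=(0,),S=4):
    w,d,h=DIM[name]
    if name=='cap_a':
        a=np.linspace(0,2*np.pi,32); b=np.c_[15*np.cos(a),15*np.sin(a)]
    else: b=np.array([[w,d],[w,-d],[-w,-d],[-w,d]])/2
    K=np.array([[p['fx'],0,p['cx']],[0,p['fy'],p['cy']],[0,0,1.]])
    r,c=np.where(mask); o=np.array([c.min()-12,r.min()-12]); e=np.array([c.max()+13,r.max()+13])
    m=cv2.resize(mask[max(o[1],0):e[1],max(o[0],0):e[0]].astype(np.float32),None,fx=S,fy=S,interpolation=cv2.INTER_LINEAR)
    m=(m>.5).astype(np.uint8); o=np.maximum(o,0)
    def cost(v):
        R=np.array([[np.cos(v[2]),-np.sin(v[2])],[np.sin(v[2]),np.cos(v[2])]])
        q=b@R.T+v[:2]; P=np.r_[np.c_[q,0*q[:,0]],np.c_[q,0*q[:,0]+h]]
        u=cv2.projectPoints(P,np.array(p['rvec'],float),np.array(p['tvec'],float),K,np.array(p['D'],float))[0].reshape(-1,2)
        u=((u-o+.5)*S-.5)*16
        f=np.zeros_like(m); cv2.fillConvexPoly(f,cv2.convexHull(u.round().astype(np.int32)),1,shift=4)
        return 1-(f&m).sum()/(f|m).sum()
    best=min((minimize(cost,[*xy,y],method='Nelder-Mead',options=dict(initial_simplex=np.array([[*xy,y],[xy[0]+10,xy[1],y],[xy[0],xy[1]+10,y],[xy[0],xy[1],y+.25]]))) for y in yaws),key=lambda s:s.fun)
    return best.x, 1-best.fun
E
python3 - <<'E'
from h import *
p=read_camera('top')
for n in ['cap_a','relay_a','heatsink','tray_blue','tray_yellow','tray_red','board']:
    for r in cut_out(n,p):
        if r['confidence']<.4: continue
        ys=(0,) if 'tray' in n or n in('board','cap_a') else (0,.4,.8,1.2,1.6,2,2.4,2.8)
        try: print(n,*[np.round(a,2) for a in fit(p,n,r['region'],unproj(p,r['at'],20)[0],ys)])
        except Exception as e: print(n,e)
E
```

```text
cap_a [5.9782e+02 1.7352e+02 1.5000e-01] 0.87
cap_a [4.5496e+02 1.6516e+02 1.6000e-01] 0.92
relay_a [ 4.4654e+02 -1.6932e+02  1.3000e-01] 0.9
relay_a [ 5.9201e+02 -1.7052e+02  5.5000e-01] 0.91
heatsink [470.57  10.93   2.65] 0.63
tray_blue [ 2.4696e+02  3.5682e+02 -3.0000e-02] 0.51
tray_blue [4.7943e+02 3.3506e+02 2.0000e-01] 0.98
tray_yellow [ 6.5227e+02 -1.3000e-01 -2.1000e-01] 0.97
tray_red [ 4.6772e+02 -3.5006e+02  1.0000e-02] 0.94
board [ 7.0615e+02 -2.7664e+02 -4.0000e-02] 0.88
```

move_arm --commands '[[[0.53,0.72,0],1,1],[[0.53,0.72,0],1,1],[[0.53,0.72,0],1,1],[[0.53,0.72,0],1,1],[[0.53,0.72,0],1,1],[[0.53,0.72,0],1,1],[[0.53,0.72,0],1,1],[[0.53,0.72,0],1,1],[[0.53,0.72,0],1,1],[[0.53,0.72,0],1,1],[[0.53,0.72,0],1,1],[[0.53,0.72,0],1,1],[[0.53,0.72,0],1,1],[[0.53,0.72,0],1,1],[[0.53,0.72,0],1,1],[[0.53,0.72,0],1,1],[[0.53,0.72,0],1,1],[[0.53,0.72,0],1,1],[[0,0,0],0,1],[[0,0,0],0,1]]'

```text
t: 2.57
eef_pos: [449.0, -213.9, 404.8]
tcp_rot: [3.141, 0.0, 1.705]
ft_force: [0.7, -0.6, -0.5]
opening: 0.998
grip_force: 0.0
```

```bash
cat > look.py <<'E'
import sys
from h import *
# usage: look.py picname|- thing...
p=read_camera('wrist')
if sys.argv[1]!='-': save(p,sys.argv[1])
s=env.state(); print('tcp',s['eef_pos'].round(1),'rot',s['tcp_rot'].round(3),'t',round(s['t'],2),'fx',round(p['fx']))
for n in sys.argv[2:]:
    for r in cut_out(n,p):
        ys=(0,) if 'tray' in n or n in('board','cap_a') else (0,.4,.8,1.2,1.6,2,2.4,2.8)
        v=[0]*3;f=0
        try: v,f=fit(p,n,r['region'],unproj(p,r['at'],20)[0],ys,S=2)
        except Exception as e: print(e)
        print(n,round(r['confidence'],2),np.round(r['at']),'pose',np.round(v,2),'iou',round(f,2))
E
python3 look.py w1 relay_a heatsink
```

```text
tcp [ 448.6 -214.6  404.8] rot [3.142 0.    1.703] t 2.62 fx 394
relay_a 0.8 [475. 180.] pose [ 5.9329e+02 -1.6734e+02  5.8000e-01] iou 0.9
relay_a 0.64 [320. 158.] pose [ 4.4807e+02 -1.6550e+02  1.1000e-01] iou 0.96
```

move_arm --commands '[[[0,0.8,0],-0.15,1],[[0,0.8,0],-0.15,1],[[0,0,-1],0,1],[[0,0,-1],0,1],[[0,0,-1],0,1],[[0,0,-1],0,0.5],[[0,0,-1],0,0.2],[[0,0,-1],0,0.2],[[0,0,-0.5],0,0.2],[[0,0,-0.5],0,0.2],[[0,0,0],0,0],[[0,0,0],0,-1],[[0,0,0],0,-1],[[0,0,0],0,-1],[[0,0,0],0,-1],[[0,0,0],0,-1],[[0,0,0],0,-1]]'

```text
t: 4.13
eef_pos: [448.6, -166.8, 195.5]
tcp_rot: [3.14, 0.001, 1.679]
ft_force: [-1.4, -0.8, 8.7]
opening: 0.294
grip_force: 30.0
```

View pics/w1.png

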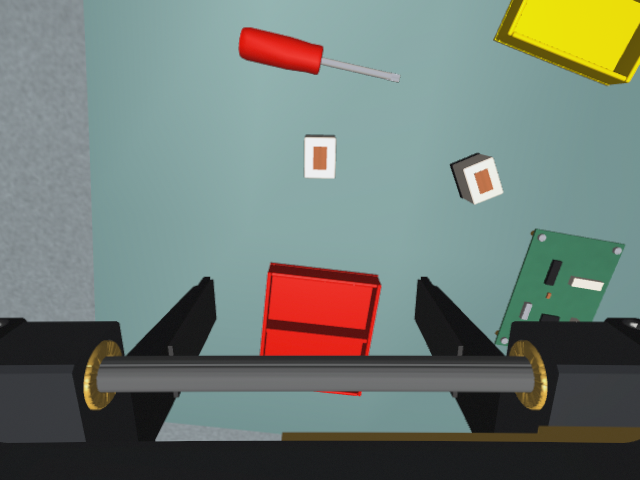

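move_arm --commands '[[[0,0,0.5],0,-1],[[0,0,1],0,-1],[[0,0,1],0,-1],[[0,0,1],0,-1],[[0.82,0.38,0.5],-0.5,-1],[[0.82,0.38,0.5],-0.5,-1],[[0.82,0.38,0],-0.5,-1],[[0.82,0.38,0],-0.5,-1],[[0.82,0.38,0],-0.5,-1],[[0.82,0.38,0],-0.5,-1],[[0.82,0.38,0],-0.5,-1],[[0.82,0.38,0],-0.5,-1],[[0,0,0],0,-1],[[0,0,0],0,-1]]'

```text
t: 5.3
eef_pos: [645.8, -74.7, 329.4]
tcp_rot: [-3.141, 0.0, 1.36]
ft_force: [-0.5, 0.4, -0.5]
opening: 0.295
grip_force: 30.0
```

```bash
python3 look.py w2 tray_yellow
```

```text
tcp [645.1 -75.2 329.5] rot [-3.141  0.     1.36 ] t 5.35 fx 394
tray_yellow 0.66 [301. 111.] pose [ 6.5401e+02  3.3000e+00 -2.1000e-01] iou 0.98
```

move_arm --commands '[[[0,0.75,0],0,-1],[[0,0.75,0],0,-1],[[0,0,-0.7],0,-1],[[0,0,-1],0,-1],[[0,0,-1],0,-1],[[0,0,-0.7],0,-1],[[0,0,-0.4],0,-1],[[0,0,-0.3],0,-1],[[0,0,-0.2],0,-1],[[0,0,0],0,-1],[[0,0,0],0,-1],[[0,0,0],0,-1]]'

```text
t: 6.4
eef_pos: [645.6, -30.6, 201.9]
tcp_rot: [3.14, -0.0, 1.359]
ft_force: [-0.3, 0.9, -1.2]
opening: 0.292
grip_force: 30.0
```

View pics/w2.png

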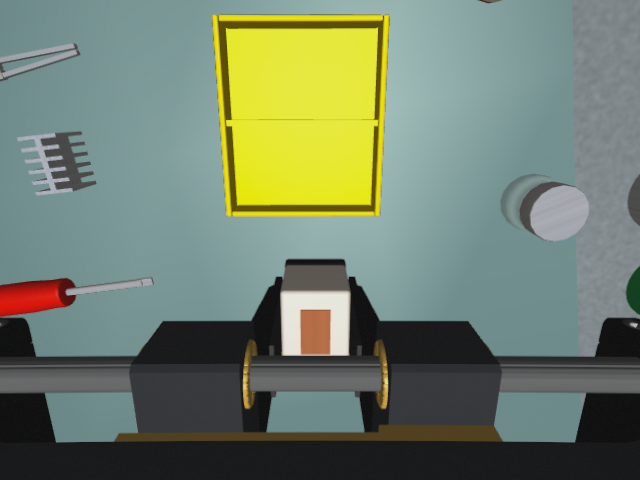

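move_arm --commands '[[[0,0,-0.05],0,-1],[[0,0,0],0,-0.2],[[0,0,0],0,-0.1],[[0,0,0],0,-0.1],[[0,0,0.4],0,-0.1],[[0,0,1],0,-0.1],[[0,0,1],0,0.2],[[0,0,1],0,0.5],[[-0.18,-0.46,0],0.98,1],[[-0.18,-0.46,0],0.98,1],[[-0.18,-0.46,0],0.98,1],[[-0.18,-0.46,0],0.98,1],[[-0.18,-0.46,0],0.98,1],[[-0.18,-0.46,0],0.98,1],[[-0.18,-0.46,0],0.98,1],[[-0.18,-0.46,0],0.98,1],[[-0.18,-0.46,0],0.98,1],[[-0.18,-0.46,0],0.98,1],[[0,0,0],0,1]]'

```text
t: 7.98
eef_pos: [590.7, -170.4, 302.2]
tcp_rot: [3.141, 0.001, 2.145]
ft_force: [-1.3, -0.0, -0.0]
opening: 1.002
grip_force: 0.0
```

```bash
python3 look.py w3 relay_a
```

```text
tcp [ 591.1 -169.4  302.1] rot [3.141e+00 1.000e-03 2.140e+00] t 8.03 fx 394
relay_a 0.79 [517. 107.] pose [ 6.4854e+02 -2.8920e+01 -2.2000e-01] iou 0.96
relay_a 0.57 [322. 239.] pose [ 5.9424e+02 -1.6669e+02  5.7000e-01] iou 0.95
```

move_arm --commands '[[[0.08,0.03,-0.7],0,1],[[0,0,-1],0,0.5],[[0,0,-1],0,0.2],[[0,0,-0.5],0,0.2],[[0,0,-0.37],0,0.2],[[0,0,0],0,0],[[0,0,0],0,-1],[[0,0,0],0,-1],[[0,0,0],0,-1],[[0,0,0],0,-1],[[0,0,0],0,-1],[[0,0,0],0,-1]]'

```text
t: 9.08
eef_pos: [593.8, -167.7, 194.7]
tcp_rot: [3.141, 0.001, 2.143]
ft_force: [-0.1, 0.4, 5.6]
opening: 0.293
grip_force: 29.9
```

move_arm --commands '[[[0,0,0.5],0,-1],[[0,0,1],0,-1],[[0,0,1],0,-1],[[0,0,1],0,-1],[[0.22,0.67,0],-0.98,-1],[[0.22,0.67,0],-0.98,-1],[[0.22,0.67,0],-0.98,-1],[[0.22,0.67,0],-0.98,-1],[[0.22,0.67,0],-0.98,-1],[[0.22,0.67,0],-0.98,-1],[[0.22,0.67,0],-0.98,-1],[[0.22,0.67,0],-0.98,-1],[[0.22,0.67,0],-0.98,-1],[[0.22,0.67,0],-0.98,-1],[[0,0,0],0,-1],[[0,0,0],0,-1]]'

```text
t: 10.42
eef_pos: [659.7, 34.1, 299.1]
tcp_rot: [-3.142, 0.0, 1.362]
ft_force: [0.5, 0.0, -0.1]
opening: 0.297
grip_force: 29.9
```

move_arm --commands '[[[0,0,-0.7],0,-1],[[0,0,-1],0,-1],[[0,0,-0.7],0,-1],[[0,0,-0.4],0,-1],[[0,0,-0.3],0,-1],[[0,0,-0.15],0,-1],[[0,0,0],0,-1],[[0,0,0],0,-1]]'

```text
t: 11.08
eef_pos: [660.0, 33.1, 202.5]
tcp_rot: [3.14, -0.0, 1.359]
ft_force: [0.4, 0.9, 1.3]
opening: 0.292
grip_force: 29.9
```

move_arm --commands '[[[0,0,-0.06],0,-1],[[0,0,0],0,-0.2],[[0,0,0],0,-0.1],[[0,0,0],0,-0.1],[[0,0,0.4],0,-0.1],[[0,0,1],0,-0.1],[[0,0,1],0,0.2],[[0,0,1],0,0.5],[[-0.77,-0.26,0.6],0.33,1],[[-0.77,-0.26,0],0.33,1],[[-0.77,-0.26,0],0.33,1],[[-0.77,-0.26,0],0.33,1],[[-0.77,-0.26,0],0.33,1],[[-0.77,-0.26,0],0.33,1],[[-0.77,-0.26,0],0.33,1],[[-0.77,-0.26,0],0.33,1],[[0,0,0],0,1],[[0,0,0],0,1]]'

```text
t: 12.58
eef_pos: [474.6, -29.3, 321.0]
tcp_rot: [3.14, 0.0, 1.569]
ft_force: [0.4, -0.0, 0.3]
opening: 1.0
grip_force: 0.0
```

```bash
python3 look.py w4 heatsink relay_a tray_yellow
```

```text
tcp [475.4 -29.1 320.8] rot [3.14  0.    1.569] t 12.63 fx 394
heatsink 0.97 [313. 175.] pose [475.14  13.2    3.04] iou 0.94
relay_a 0.88 [587. 144.] pose [ 6.6407e+02  3.3850e+01 -2.1000e-01] iou 0.97
relay_a 0.64 [552. 237.] pose [649.8  -30.92   2.92] iou 0.94
relay_a 0.42 [316. 175.] pose [ 4.7516e+02  1.3770e+01 -2.0000e-02] iou 0.78
tray_yellow 0.93 [544. 189.] pose [ 6.5458e+02  3.3100e+00 -2.1000e-01] iou 0.74
```

View pics/w4.png

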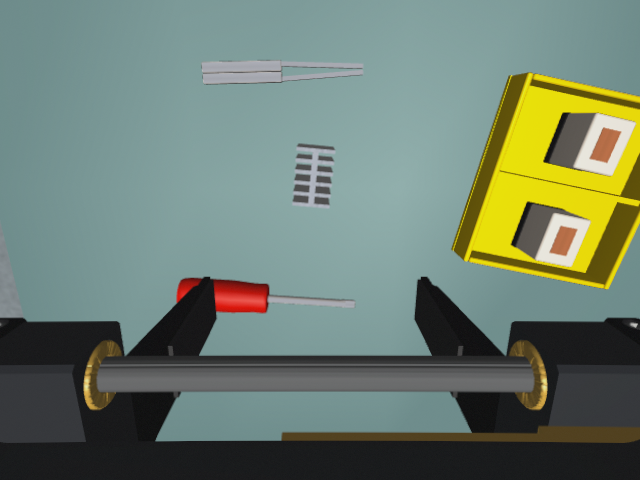

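move_arm --commands '[[[0,0.69,0],-0.5,1],[[0,0.69,0],-0.5,1],[[0,0,-1],0,1],[[0,0,-1],0,0.5],[[0,0,-1],0,0.2],[[0,0,-0.7],0,0.1],[[0,0,-0.5],0,0],[[0,0,-0.02],0,0],[[0,0,0],0,-0.2],[[0,0,0],0,-1],[[0,0,0],0,-1],[[0,0,0],0,-1],[[0,0,0],0,-1],[[0,0,0],0,-1],[[0,0,0],0,-1]]'

```text
t: 14.03
eef_pos: [475.0, 12.4, 193.5]
tcp_rot: [3.141, 0.0, 1.49]
ft_force: [-0.4, 1.3, 2.8]
opening: 0.27
grip_force: 30.0
```

move_arm --commands '[[[0,0,0.5],0,-1],[[0,0,1],0,-1],[[0,0,1],0,-1],[[0,0,1],0,-1],[[0,-0.99,0],0.1,-1],[[-0.02,-0.99,0],0.1,-1],[[-0.02,-0.99,0],0.1,-1],[[-0.02,-0.99,0],0.1,-1],[[-0.02,-0.99,0],0.1,-1],[[-0.02,-0.99,0],0.1,-1],[[-0.02,-0.99,0],0.1,-1],[[-0.02,-0.99,0],0.1,-1],[[-0.02,-0.99,0],0.1,-1],[[-0.02,-0.99,0],0.1,-1],[[-0.02,-0.99,0],0.1,-1],[[0,0,0],0,-1],[[0,0,0],0,-1],[[0,0,0],0,-1]]'

```text
t: 15.53
eef_pos: [468.7, -313.8, 298.0]
tcp_rot: [-3.141, -0.001, 1.578]
ft_force: [0.1, -0.0, -1.1]
opening: 0.271
grip_force: 30.0
```

```bash
python3 - <<'E'
from h import *
p=read_camera('top'); save(p,'top1')
p=read_camera('wrist'); save(p,'w5')
E
```

```text
(no output)
```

View pics/w5.png

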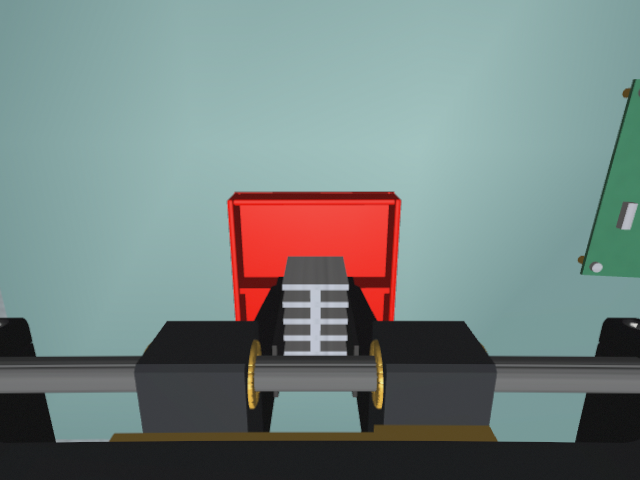

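```bash
python3 - <<'E'
from h import *
p=read_camera('wrist'); print(unproj(p,[[315,203],[255,290],[237,203],[395,203]],28).round(1))
E
```

```text
[[ 469.8 -284.1]
 [ 428.6 -345.9]
 [ 419.3 -284.4]
 [ 521.6 -283.7]]
```

move_arm --commands '[[[0,-0.07,-0.7],0,-1],[[0,0,-1],0,-1],[[0,0,-0.7],0,-1],[[0,0,-0.4],0,-1],[[0,0,-0.3],0,-1],[[0,0,-0.2],0,-1],[[0,0,0],0,-1],[[0,0,0],0,-1],[[0,0,0],0,-1]]'

```text
t: 16.43
eef_pos: [469.2, -316.5, 200.2]
tcp_rot: [3.14, 0.001, 1.578]
ft_force: [-0.1, -0.1, -0.8]
opening: 0.274
grip_force: 30.0
```

move_arm --commands '[[[0,0,-0.06],0,-1],[[0,0,0],0,-0.2],[[0,0,0],0,-0.1],[[0,0,0],0,-0.1],[[0,0,0.4],0,-0.1],[[0,0,1],0,-0.1],[[0,0,1],0,0.2],[[0,0,1],0,0.5],[[-0.04,0.98,0.6],0,1],[[-0.04,0.98,0],0,1],[[-0.04,0.98,0],0,1],[[-0.04,0.98,0],0,1],[[-0.04,0.98,0],0,1],[[-0.04,0.98,0],0,1],[[-0.04,0.98,0],0,1],[[-0.04,0.98,0],0,1],[[-0.04,0.98,0],0,1],[[-0.04,0.98,0],0,1],[[-0.04,0.98,0],0,1],[[-0.04,0.98,0],0,1]]'

```text
t: 18.1
eef_pos: [454.2, 37.7, 318.4]
tcp_rot: [3.141, 0.0, 1.578]
ft_force: [-0.0, 0.3, 0.5]
opening: 1.004
grip_force: 0.0
```

move_arm --commands '[[[0,0.98,0],0,1],[[0,0.98,0],0,1],[[0,0.6,0],0,1],[[0,0,0],0,1],[[0,0,0],0,1]]'

```text
t: 18.52
eef_pos: [454.3, 113.7, 318.1]
tcp_rot: [3.141, 0.0, 1.58]
ft_force: [-0.4, -0.9, 0.3]
opening: 0.998
grip_force: 0.0
```

```bash
python3 look.py w6 cap_a tray_blue; python3 - <<'E'
from h import *
p=read_camera('top')
for r in cut_out('heatsink',p): print(r['confidence'],np.round(r['at']),unproj(p,r['at'],24).round(1))
E
```

```text
tcp [454.4 113.  318. ] rot [3.141 0.    1.579] t 18.57 fx 394
cap_a 0.87 [316. 160.] pose [4.5623e+02 1.6939e+02 1.6000e-01] iou 0.94
cap_a 0.87 [530. 148.] pose [5.9885e+02 1.7761e+02 2.1000e-01] iou 0.92
tray_blue 0.94 [22. 16.] pose [273.22 253.45   0.  ] iou 0.37
tray_blue 0.8 [308.   4.] pose [450.3  262.46   0.  ] iou 0.19
0.64 [455. 238.] [[ 473.2 -315.7]]
```

View pics/w6.png

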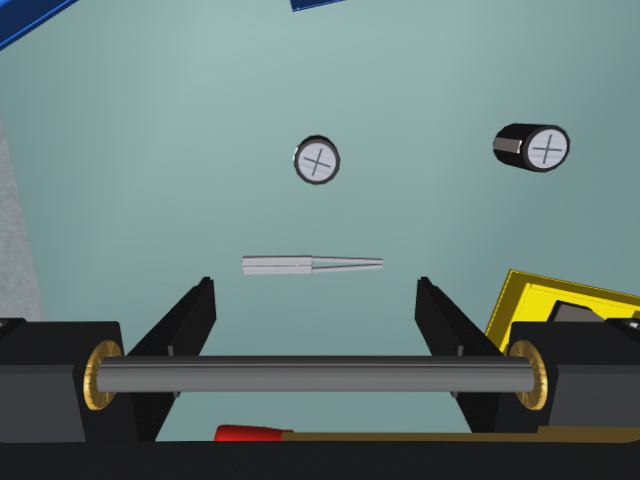

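move_arm --commands '[[[0.03,0.9,0],0,1],[[0,0.9,0],0,1],[[0,0,-1],0,1],[[0,0,-1],0,0.5],[[0,0,-1],0,0.2],[[0,0,-0.6],0,0.1],[[0,0,-0.3],0,0],[[0,0,0],0,0],[[0,0,0],0,-0.2],[[0,0,0],0,-1],[[0,0,0],0,-1],[[0,0,0],0,-1],[[0,0,0],0,-1],[[0,0,0],0,-1],[[0,0,0],0,-1]]'

```text
t: 20.02
eef_pos: [455.6, 167.2, 201.0]
tcp_rot: [3.141, -0.0, 1.578]
ft_force: [-0.2, 0.6, 7.2]
opening: 0.309
grip_force: 30.0
```

move_arm --commands '[[[0,0,0.5],0,-1],[[0,0,1],0,-1],[[0,0,1],0,-1],[[0,0,1],0,-1],[[0.2,0.86,0.5],0.6,-1],[[0.2,0.86,0],0.6,-1],[[0.2,0.86,0],0.6,-1],[[0.2,0.86,0],0.6,-1],[[0,0,0],0,-1],[[0,0,0],0,-1]]'

```text
t: 20.85
eef_pos: [479.2, 271.2, 320.2]
tcp_rot: [-3.141, 0.0, 1.772]
ft_force: [-0.4, -0.0, 0.4]
opening: 0.312
grip_force: 30.0
```

```bash
python3 look.py w7 tray_blue
```

```text
tcp [479.1 270.4 320.2] rot [-3.141  0.     1.77 ] t 20.9 fx 394
tray_blue 0.91 [ 68. 100.] pose [286.79 336.54   0.5 ] iou 0.99
tray_blue 0.71 [336. 134.] pose [4.8091e+02 3.3850e+02 2.1000e-01] iou 0.99
```

View pics/w7.png

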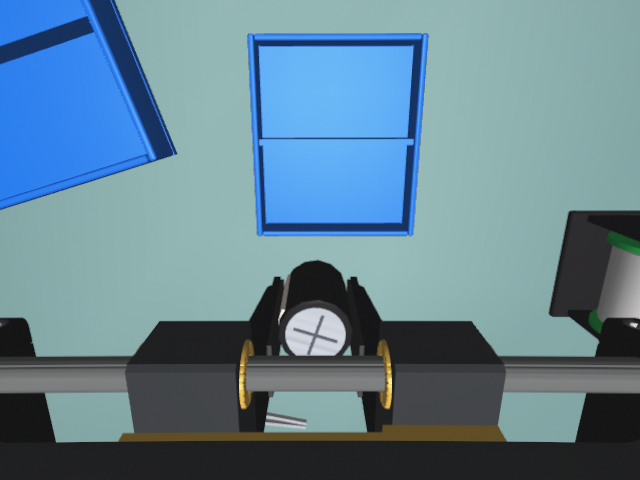

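move_arm --commands '[[[-0.04,0.83,0],0,-1],[[-0.04,0.83,0],0,-1],[[-0.04,0.83,0],0,-1],[[-0.04,0.83,0],0,-1],[[0,0,0],0,-1],[[0,0,-0.7],0,-1],[[0,0,-1],0,-1],[[0,0,-0.9],0,-1],[[0,0,-0.6],0,-1],[[0,0,-0.4],0,-1],[[0,0,-0.2],0,-1],[[0,0,0],0,-1],[[0,0,0],0,-1],[[0,0,0],0,-1]]'

```text
t: 22.12
eef_pos: [475.0, 369.8, 207.5]
tcp_rot: [3.14, -0.001, 1.77]
ft_force: [-0.3, 0.3, -0.2]
opening: 0.314
grip_force: 30.0
```

move_arm --commands '[[[0,0,-0.07],0,-1],[[0,0,0],0,-0.2],[[0,0,0],0,-0.1],[[0,0,0],0,-0.1],[[0,0,0.4],0,-0.1],[[0,0,1],0,-0.1],[[0,0,1],0,0.2],[[0,0,1],0,0.5],[[0.58,-0.93,0.5],0,1],[[0.58,-0.93,0],0,1],[[0.58,-0.93,0],0,1],[[0.58,-0.93,0],0,1],[[0.58,-0.93,0],0,1],[[0.58,-0.93,0],0,1],[[0.58,-0.93,0],0,1],[[0,0,0],0,1],[[0,0,0],0,1]]'

```text
t: 23.53
eef_pos: [596.9, 173.4, 322.1]
tcp_rot: [3.141, -0.0, 1.767]
ft_force: [-0.3, -0.1, -0.7]
opening: 0.996
grip_force: 0.0
```

```bash
python3 look.py w8 cap_a
```

```text
tcp [596.3 174.4 321.9] rot [ 3.141 -0.     1.769] t 23.58 fx 394
cap_a 0.91 [317. 230.] pose [ 5.9951e+02  1.7915e+02 -7.0000e-02] iou 0.92
```

move_arm --commands '[[[0.06,0.08,0],0,1],[[0,0,-1],0,1],[[0,0,-1],0,0.5],[[0,0,-1],0,0.2],[[0,0,-0.7],0,0.1],[[0,0,-0.35],0,0],[[0,0,0],0,0],[[0,0,0],0,-0.2],[[0,0,0],0,-1],[[0,0,0],0,-1],[[0,0,0],0,-1],[[0,0,0],0,-1],[[0,0,0],0,-1],[[0,0,0],0,-1]]'

```text
t: 24.8
eef_pos: [598.4, 177.1, 200.5]
tcp_rot: [3.141, -0.0, 1.77]
ft_force: [-2.0, -0.6, 7.1]
opening: 0.311
grip_force: 30.0
```

move_arm --commands '[[[0,0,0.5],0,-1],[[0,0,1],0,-1],[[0,0,1],0,-1],[[0,0,1],0,-1],[[-0.62,0.71,0.5],0,-1],[[-0.62,0.71,0],0,-1],[[-0.62,0.71,0],0,-1],[[-0.62,0.71,0],0,-1],[[-0.62,0.71,0],0,-1],[[-0.62,0.71,0],0,-1],[[0,0,0],0,-1],[[0,0,0],0,-1]]'

```text
t: 25.8
eef_pos: [486.0, 305.7, 320.0]
tcp_rot: [3.141, 0.0, 1.772]
ft_force: [-0.0, 0.8, 0.0]
opening: 0.307
grip_force: 30.0
```

```bash
python3 look.py w9 cap_a tray_blue
```

```text
tcp [486.6 305.  320. ] rot [3.141 0.    1.771] t 25.85 fx 394
cap_a 0.76 [314. 316.] pose [ 5.0699e+02  2.3693e+02 -1.1000e-01] iou 0.36
cap_a 0.57 [320. 143.] pose [4.7628e+02 3.7174e+02 1.3000e-01] iou 0.96
tray_blue 0.83 [316. 185.] pose [4.8106e+02 3.3845e+02 2.0000e-01] iou 0.91
tray_blue 0.8 [ 59. 130.] pose [287.64 336.2    0.5 ] iou 0.97
```

View pics/w9.png

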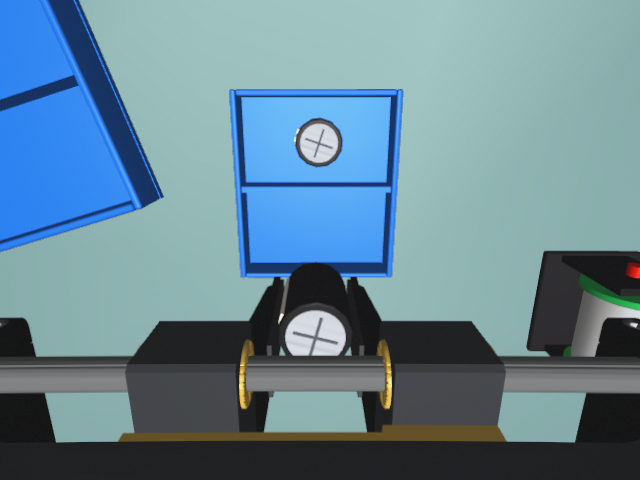

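move_arm --commands '[[[0,0,-0.7],0,-1],[[0,0,-1],0,-1],[[0,0,-0.9],0,-1],[[0,0,-0.6],0,-1],[[0,0,-0.4],0,-1],[[0,0,-0.2],0,-1],[[0,0,0],0,-1],[[0,0,0],0,-1],[[0,0,0],0,-1]]'

```text
t: 26.7
eef_pos: [487.1, 304.8, 206.6]
tcp_rot: [3.14, -0.0, 1.77]
ft_force: [-0.3, 0.7, -0.9]
opening: 0.309
grip_force: 30.0
```

move_arm --commands '[[[0,0,-0.06],0,-1],[[0,0,0],0,-0.2],[[0,0,0],0,-0.1],[[0,0,0],0,-0.1],[[0,0,0.4],0,-0.1],[[0,0,1],0,-0.1],[[0,0,1],0,0.2],[[0,0,1],0,0.5],[[0.2,-0.9,0.5],0,1],[[0.2,-0.9,0],0,1],[[0,-0.9,0],0,1],[[0,-0.9,0],0,1],[[0,-0.9,0],0,1],[[0,0,0],0,1],[[0,0,0],0,1]]'

```text
t: 27.95
eef_pos: [498.7, 168.9, 322.1]
tcp_rot: [3.141, -0.0, 1.768]
ft_force: [0.1, -0.4, 0.2]
opening: 0.983
grip_force: 0.0
```

```bash
python3 look.py - cap_a; python3 - <<'E'
from h import *
p=read_camera('scene'); cv2.imwrite('pics/s2.png',cv2.resize(cv2.cvtColor(p['image'],cv2.COLOR_RGB2BGR)[180:400,100:560],None,fx=1.7,fy=1.7,interpolation=cv2.INTER_CUBIC))
E
```

```text
tcp [498.7 169.7 321.9] rot [ 3.141 -0.     1.769] t 28.0 fx 394
cap_a 0.64 [338.  24.] pose [4.8831e+02 3.0678e+02 1.7000e-01] iou 0.97
```

View pics/s2.png

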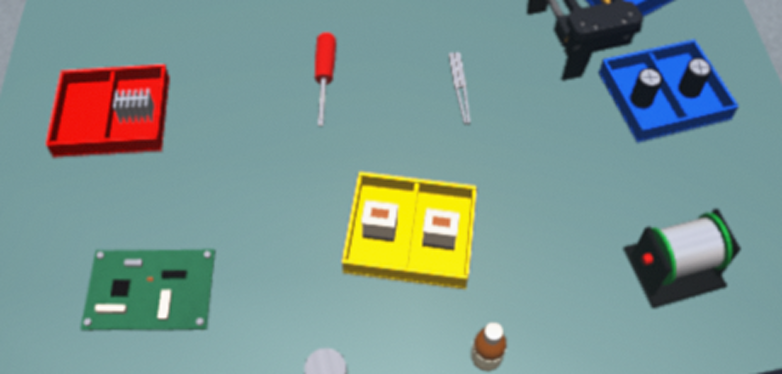

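The picture shows every part upright in its own bay: the heat sink in red at (133,103), the relays in yellow at (379,220) and (441,228), and the capacitors in blue at (648,88) and (694,78). The board has not moved.

```bash
python3 -c "
from cell import env
print(env.job_done())"
```

```text
the job is handed in; nothing more can be done
None
```

I handed the job in at about 28 s: both capacitors are in the smaller blue tray, both relays in the yellow and the heat sink in the red, each upright in its own bay. The board was not touched. The last camera view confirmed all this, but the hand-in gave no verdict.

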